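# Gauge two printed sleeves and sort them

## Task

Check the two orange sleeves on the horizontal steel gauge pin: take one, slide it lengthwise onto the pin as far as it freely goes without forcing it, take it off again and set it down in the green tray if it went right up against the brass collar, or in the red tray if it stopped part-way. Then check and sort the other one the same way. Set the sleeves down rather than dropping them, and leave the paint pots and the miniature where they stand.

Things in the scene. Friction and masses are not known exactly. Their poses are not given: they have to be found in the camera images.
- sleeve_a_center (a point): Orange square printed sleeve on its side, 44 mm long (its x axis, along the 13 mm round bore), 26 x 26 mm across, black bands near both ends, 30 g; slides on from either end. Both look the same outside: one bore is clear, the other blocked at mid-length; trying them on the pin shows which. This point: its centre, 13 mm above its underside.
- sleeve_b_center (a point): The other sleeve, same outside. Orange square printed sleeve on its side, 44 mm long (its x axis, along the 13 mm round bore), 26 x 26 mm across, black bands near both ends, 30 g; slides on from either end. Both look the same outside: one bore is clear, the other blocked at mid-length; trying them on the pin shows which. This point: its centre, 13 mm above its underside.
- sleeve_a: The whole of the first sleeve, origin at the centre of its underside, x along the bore.
- sleeve_b: The whole of the second sleeve, origin at the centre of its underside, x along the bore.
- pin_seat (a point): Point on the pin's axis at the brass collar's face, 75 mm above the desk. Level steel pin, 10 mm thick, runs 54 mm from here along -x (roughly to the robot); its last 8 mm taper to a 6 mm tip. x: from tip to collar, z up. On the collar, a clear sleeve's centre is 22 mm before this point; the blocked one stops with its centre about 56 mm before it.
- gauge: Gauge stand, fixed; place and yaw vary. Origin on the desk straight below pin_seat, same axes. Collar 21 mm across, 16 mm long; behind it an aluminium upright 40 mm wide, top 18 mm above the pin axis, with a 6 mm high screw head on it. Base plate 100 x 70 x 12 mm, reaching 50 mm in front of the collar face.
- green_tray: Green open parts tray, 110 (its x) x 130 (its y) mm outside, walls 4 mm thick and 20 mm high, floor 4 to 5 mm thick, fixed to the desk; its place varies. Origin at the centre of its underside.
- red_tray: Red open parts tray, 110 (its x) x 130 (its y) mm outside, walls 4 mm thick and 20 mm high, floor 4 to 5 mm thick, fixed to the desk; its place varies. Origin at the centre of its underside.
- green_pot: Bystander: green paint pot with white lid, 33 mm across, 46 mm tall, loose on the desk; origin at the centre of its underside.
- yellow_pot: Bystander: ochre paint pot with black lid, 30 mm across, 49 mm tall, loose on the desk; origin at the centre of its underside.
- mini_archer: Bystander: grey plastic miniature figure on a round black base, 32 x 29 x 34 mm, loose on the desk; origin at the centre of its underside.

How it is judged:
By the outcome, as a careful person would: the job done as asked, in the order asked, and still so for the second after the job is handed in, with the robot touching nothing.
It also fails if it takes over 67 s, if anything falls off the work surface, if the arm or the gripper's body presses on something with over 40 N, if the wrist force passes 120 N, or if a joint passes its speed limit or range.

## Robot

A 6-joint arm with a two-finger parallel gripper is mounted at the origin on the work surface; the furniture and walls round the work are solid. World frame = base frame: x ahead of the robot, y to its left, z up, the work surface at z = 0. Lengths are in mm, angles in rad, forces in N, time in s.
With the tool pointing down it reaches from about 250 to 800 mm from the base axis. Payload 3.9 kg.
Tool frame: the origin (TCP) lies at the very end of the fingers, on their centre line; the grasp point (between the pads) lies 19 mm behind it; z points along the fingers, y is the line along which they close (so a half turn about z gives the same grasp; the last joint's range is limited). The gripper opens to 85 mm and grips with 20 to 120 N. Pads are 22 mm wide; open, the fingers measure 114 mm over their backs; the gripper's body (76 mm by 85 mm) begins 54 mm behind the grasp point. The pads swing forward as they close: fully open they stand 13 mm farther back than shut.
Start: joints at [-1.143, 0.26, -0.138, 1.173, 0, 1.571], TCP at [217.801, -477.68, 231.304] pointing down, gripper open.
Joint ranges: [-2.78, 2.78], [-0.83, 1.72], [-1.28, 1.37], [-1.9, 2.12], [-1.57, 1.48], [-3.14, 3.14]. Speed limits (rad/s): [2.57, 2.57, 3.14, 3.14, 3.14, 3.14].

## Interface

Orientations are given as a 3x3 rotation matrix whose columns are the frame's x, y, z axes.
In Python, from station import monitor, snapshot, camera_params, hand_in gives the robot as it stands.
- The arm moves only by the shell command python3 -m handwheel 'ROWS'. ROWS is JSON, a list of rows, each an object with "gripper": the finger opening in cm, from 0 to 8.54; "linear": the shift along the tool's x, y, z in cm, a list of three; "spin": the turn about the tool's z in degrees. A call has 1 to 10 rows; each row is the pose to reach, as a shift and turn from the pose commanded when the call began, along the tool's axes at that moment; what a row does not reach only later rows make up. A row lasts 1/8 s, in which the tool goes at most 62.5 mm and 10.7 degrees, less where a joint would pass 70% of its speed; a pose out of reach is approached as far as the arm can. A call with a gripper value outside its range is refused whole. The fingers move at their own pace and stop on an object; the grip force is fixed at half the most. Time passes only in rows, so rows that repeat a pose let the fingers close. It gives the time, the measured TCP pose, the force, the opening and the grip force at its end, in the units of the state.
- monitor.read_state(): the state, without advancing time (a new reading comes with each control period).
- snapshot(name): name is "scene" or "top" or "wrist"; returns the picture (480x640x3 uint8, blue, green, red); there is no depth.
- camera_params(name): a dict with "intrinsics" (3x3 intrinsics, pixels), "eye" and "attitude" of the camera in the world; the wrist camera has in their place "T_tool_cam" (4x4, takes a point from camera to tool coordinates, whose origin is the TCP and whose axes are the flange's). Camera axes: x right, y up, looking along -z (the intrinsics and any distortion apply to the point x, -y, -z); pixel columns grow to the right and rows downward; lengths in mm; the calibration is good to about 2 mm. A picture is of the moment at which its call begins: read the wrist's pose just before it. camera_params takes no time and is no camera call.
- hand_in(): hands the job in; it is judged then, once.
The state is a dict: "t": time; "joints": joint angles; "qvel": joint speeds; "joint_efforts": joint torques, N m; "ee_pos": TCP position; "tcp_rot": TCP orientation; "ft_force": force on the tool from outside, world axes, zero at the start; "wrist_torque": the same for the moment, N m; "opening": finger opening in mm; "finger_force": force on a finger pad.
Only numpy, scipy, OpenCV 4.12 (cv2) and the standard library are available. Lean on these libraries where they do the work, as an engineer would, in place of code of your own. Each camera call takes 0.05 s, during which the arm holds its last target. There are 200 camera calls.

## Working session

There is one attempt and no reset: what is moved stays moved. The work goes in short steps, Python scripts to look and compute and a shell command to move; the robot and the scene stay as the last step left them, time stands still between calls to the robot, and variables do not carry over. Pictures are saved under pics/ and viewed, at most 10 in all, crops included, and the job is handed in when it is done.

```bash
ls; mkdir -p pics
cat > h.py <<'E'
import numpy as np, cv2
from station import monitor, snapshot, camera_params
def ray(c,u,v):
    K=np.array(c["intrinsics"]); 
    d=np.linalg.solve(K,[u,v,1.]); d=np.array([d[0],-d[1],-d[2]])
    return np.array(c["eye"],float),np.array(c["attitude"])@d
def onplane(c,u,v,z):
    e,d=ray(c,u,v); return e+d*(z-e[2])/d[2]
def wristcam(s):
    c=dict(camera_params("wrist")); T=np.array(c["T_tool_cam"]); R=np.array(s["tcp_rot"])
    c["eye"]=R@T[:3,3]+s["ee_pos"]; c["attitude"]=R@T[:3,:3]; return c
E
python3 - <<'E'
from h import *
for n in("scene","top"):
    cv2.imwrite(f"pics/{n}1.png",snapshot(n)); print(camera_params(n))
print(camera_params("wrist")); s=monitor.read_state(); print(s)
E
```

```text
pics
{'intrinsics': array([[470.1086354 ,   0.        , 317.26046735],
       [  0.        , 470.1086354 , 228.8826334 ],
       [  0.        ,   0.        ,   1.        ]]), 'eye': array([238.59213814, 372.80788123, 601.32073329]), 'attitude': array([[-0.8856614 ,  0.28814394, -0.36411118],
       [-0.46425272, -0.5350508 ,  0.70582579],
       [ 0.00856145,  0.79416227,  0.60764545]])}
{'intrinsics': array([[596.95838319,   0.        , 315.67563774],
       [  0.        , 596.95838319, 249.42193819],
       [  0.        ,   0.        ,   1.        ]]), 'eye': array([ 444.47813513, -214.0973325 , 1042.62052235]), 'attitude': array([[-2.91514905e-02,  9.95222116e-01, -9.31833153e-02],
       [-9.99572993e-01, -2.92115210e-02,  7.19987832e-04],
       [-2.00547856e-03,  9.31645141e-02,  9.95648709e-01]])}
{'intrinsics': array([[402.86713022,   0.        , 325.49006055],
       [  0.        , 402.86713022, 244.45069402],
       [  0.        ,   0.        ,   1.        ]]), 'T_tool_cam': array([[ 4.29361132e-04,  9.51815249e-01,  3.06671724e-01,
         7.91898632e+01],
       [ 9.9999
[... 349 characters left out ...]
9367353e-05,  1.57080547e+00]), 'qvel': array([-0.00109864, -0.0007441 ,  0.00365793,  0.00064057,  0.00128814,
        0.00206485]), 'joint_efforts': array([ 2.02639944e-04, -4.06507838e+01,  2.54527670e+01,  1.00850500e-02,
       -7.20541289e-05,  1.32644308e-05]), 'ee_pos': array([ 217.53228569, -477.14759887,  230.55600067]), 'tcp_rot': array([[ 9.09897544e-01,  4.14832365e-01, -7.54559221e-04],
       [ 4.14833050e-01, -9.09896163e-01,  1.58526154e-03],
       [-2.89527477e-05, -1.75544168e-03, -9.99998459e-01]]), 'ft_force': array([-0.54569247, -0.1106407 , -0.15396351]), 'wrist_torque': array([ 0.01850887,  0.0109257 , -0.03312062]), 'finger_force': 0.0, 'opening': 85.38232272493661}
```

View pics/top1.png

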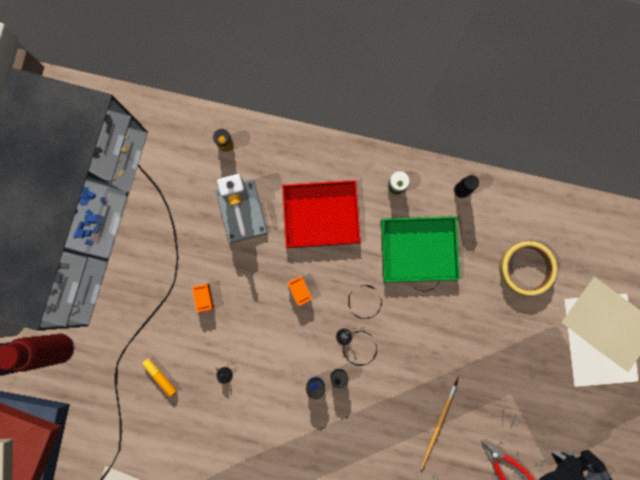

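View pics/scene1.png

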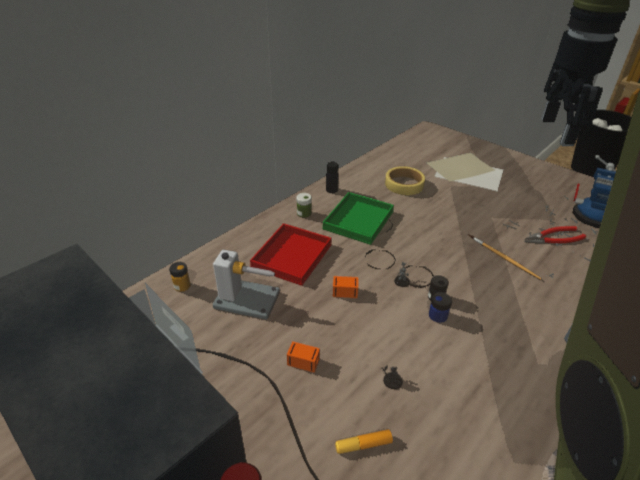

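The top view shows the sleeves at (203,298) and (300,291), the pin from about (233,200) to (242,232), red tray at (321,214) and green tray at (420,250). The pots and the miniature are clear of these.

```bash
cat > m.py <<'E'
from h import *
im=cv2.imread("pics/top1.png"); c=camera_params("top")
hsv=cv2.cvtColor(im,cv2.COLOR_BGR2HSV)
def blobs(lo,hi,amin):
    m=cv2.inRange(hsv,lo,hi); cs,_=cv2.findContours(m,cv2.RETR_EXTERNAL,cv2.CHAIN_APPROX_NONE)
    return [k for k in cs if cv2.contourArea(k)>amin]
def rect(k,z):
    p=np.array([onplane(c,*q[0],z)[:2] for q in k],np.float32); return cv2.minAreaRect(p)
print("orange",[rect(k,26) for k in blobs((4,180,150),(15,255,255),150)])
print("red",[rect(k,20) for k in blobs((0,180,60),(3,255,255),2000)])
print("green",[rect(k,20) for k in blobs((50,150,40),(75,255,255),2000)])
for p in[(234,203),(242,234)]: print("pin",onplane(c,*p,75))
cv2.imwrite("pics/gz.png",cv2.resize(im[160:330,180:340],None,fx=4.5,fy=3.5*4.5/3.5*1)[:600,:720])
E
python3 m.py
```

```text
orange [((462.9407958984375, -19.21213150024414), (45.14433670043945, 26.90030288696289), 10.723570823669434), ((470.22894287109375, -184.9560546875), (44.828895568847656, 27.30019187927246), 24.822322845458984)]
red [((602.5213623046875, -225.33529663085938), (110.00298309326172, 128.0608367919922), 1.9121904373168945)]
green [((535.9985961914062, -393.96240234375), (129.01695251464844, 109.07290649414062), 89.77769470214844)]
pin [615.41937144 -83.10413143  75.        ]
pin [563.84002244 -95.32095926  75.        ]
```

View pics/gz.png

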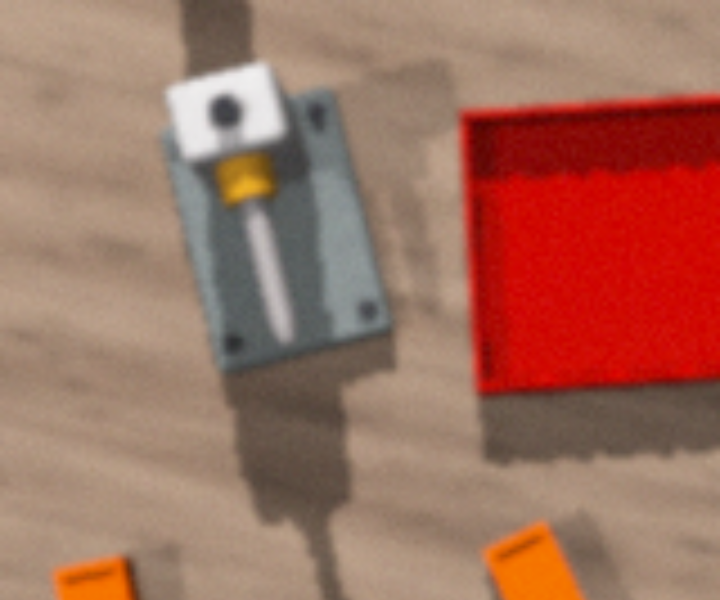

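```bash
cat >> h.py <<'E'
def delta(x,y,z,yawdeg):
    "tool-frame shift (cm) and spin (deg) to a tool-down target"
    s=monitor.read_state(); R=np.array(s["tcp_rot"]); d=R.T@(np.array([x,y,z])-s["ee_pos"])/10
    yaw=np.degrees(np.arctan2(R[1,0],R[0,0]))
    print("t %.1f pos %s yaw %.2f -> linear %s spin %.2f"%(s["t"],np.round(s["ee_pos"],1),yaw,np.round(d,2),-(yawdeg-yaw)))
E
python3 - <<'E'
from h import *
c=camera_params("top")
a=onplane(c,235.1,205.1,75);b=onplane(c,243.1,235.6,75);print(a,b,a-b)
delta(465,-187,140,24.8)
E
```

```text
[611.88225944 -84.85051295  75.        ] [561.15861594 -97.06935191  75.        ] [50.72364351 12.21883896  0.        ]
t 0.1 pos [ 217.5 -477.1  230.6] yaw 24.51 -> linear [ 34.55 -16.12   9.08] spin -0.29
```

```bash
python3 -m handwheel '[{"gripper":6,"linear":[34.5,-16.1,0],"spin":0},{"gripper":6,"linear":[34.5,-16.1,0],"spin":0},{"gripper":6,"linear":[34.5,-16.1,4],"spin":0},{"gripper":6,"linear":[34.5,-16.1,6],"spin":0},{"gripper":6,"linear":[34.5,-16.1,9],"spin":0},{"gripper":6,"linear":[34.5,-16.1,9],"spin":0},{"gripper":6,"linear":[34.5,-16.1,9],"spin":0},{"gripper":6,"linear":[34.5,-16.1,9],"spin":0},{"gripper":6,"linear":[34.5,-16.1,9],"spin":0}]'
cat > o.py <<'E'
import sys
from h import *
s=monitor.read_state(); im=snapshot("wrist"); cv2.imwrite(sys.argv[1],im); c=wristcam(s)
hsv=cv2.cvtColor(im,cv2.COLOR_BGR2HSV); m=cv2.inRange(hsv,(4,180,100),(15,255,255))
m=cv2.morphologyEx(m,cv2.MORPH_CLOSE,np.ones((9,9)))
for k in cv2.findContours(m,cv2.RETR_EXTERNAL,cv2.CHAIN_APPROX_NONE)[0]:
    if cv2.contourArea(k)<800: continue
    p=np.array([onplane(c,*q[0],26.)[:2] for q in k],np.float32)
    print(cv2.boundingRect(k),cv2.minAreaRect(p))
R=np.array(s["tcp_rot"]);print(s["t"],s["ee_pos"],s["opening"],np.degrees(np.arctan2(R[1,0],R[0,0])),R[:,2])
E
python3 o.py pics/w1.png
```

```text
t: 1.23
ee_pos: [464.5, -188.5, 141.4]
tcp_rot: [[0.91, 0.415, -0.001], [0.415, -0.91, -0.0], [-0.001, 0.0, -1.0]]
ft_force: [-0.1, -1.5, 0.7]
opening: 59.9
finger_force: 0.0
(304, 189, 40, 71) ((472.68499755859375, -183.31141662597656), (48.118526458740234, 25.74026107788086), 23.579612731933594)
(51, 88, 67, 82) ((465.7603759765625, -23.149578094482422), (46.27569580078125, 38.231815338134766), 10.519754409790039)
1.225 [ 464.50258094 -188.45704937  141.39096872] 59.90768407486869 24.493955696620535 [-5.64442685e-04 -2.87713720e-04 -9.99999799e-01]
```

View pics/w1.png

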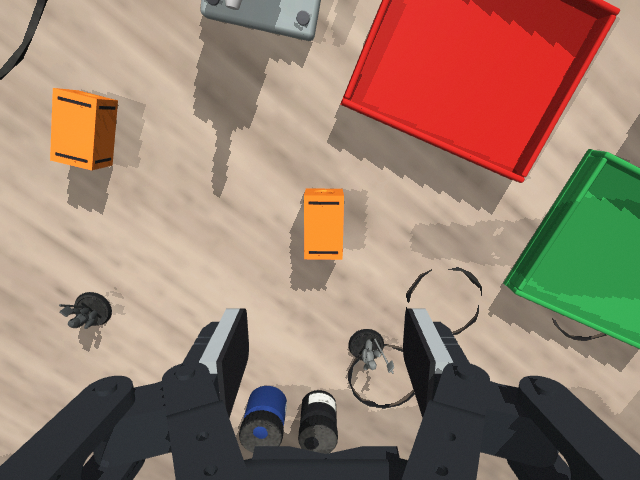

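The sleeve is centred at (324,225), upright in the picture; the miniature at (370,345) lies ~85 mm behind it, clear of the fingers.

```bash
python3 -c "
from h import *
delta(471,-184,3,23.7)"
```

```text
t 1.3 pos [ 464.6 -188.8  141.7] yaw 24.45 -> linear [ 0.78 -0.18 13.87] spin 0.75
```

```bash
python3 -m handwheel '[{"gripper":6,"linear":[0.8,-0.2,4],"spin":0.8},{"gripper":6,"linear":[0.8,-0.2,8],"spin":0.8},{"gripper":6,"linear":[0.8,-0.2,11],"spin":0.8},{"gripper":6,"linear":[0.8,-0.2,13],"spin":0.8},{"gripper":6,"linear":[0.8,-0.2,13.8],"spin":0.8},{"gripper":6,"linear":[0.8,-0.2,13.8],"spin":0.8},{"gripper":6,"linear":[0.8,-0.2,13.8],"spin":0.8}]'
python3 -m handwheel '[{"gripper":3,"linear":[0,0,0],"spin":0},{"gripper":1.5,"linear":[0,0,0],"spin":0},{"gripper":1.5,"linear":[0,0,0],"spin":0},{"gripper":1.5,"linear":[0,0,0],"spin":0},{"gripper":1.5,"linear":[0,0,0],"spin":0}]'
```

```text
t: 2.15
ee_pos: [472.2, -183.6, 4.3]
tcp_rot: [[0.916, 0.402, 0.002], [0.402, -0.916, -0.001], [0.001, 0.001, -1.0]]
ft_force: [-0.5, -0.2, 0.4]
opening: 60.0
finger_force: 0.0
t: 2.78
ee_pos: [472.1, -183.1, 4.1]
tcp_rot: [[0.916, 0.402, 0.002], [0.402, -0.916, -0.001], [0.001, 0.001, -1.0]]
ft_force: [-0.5, 0.4, 6.6]
opening: 24.7
finger_force: 59.9
```

```bash
python3 -m handwheel '[{"gripper":1.5,"linear":[0,0,-2],"spin":0},{"gripper":1.5,"linear":[0,0,-6],"spin":0},{"gripper":1.5,"linear":[0,0,-9],"spin":0},{"gripper":1.5,"linear":[0,0,-9],"spin":0}]'
python3 -c "
from h import *
delta(495.1,-112.5,66,13.4)"
```

```text
t: 3.28
ee_pos: [473.3, -183.6, 95.5]
tcp_rot: [[0.916, 0.402, 0.005], [0.402, -0.916, -0.002], [0.004, 0.004, -1.0]]
ft_force: [0.5, -0.3, -0.1]
opening: 25.0
finger_force: 59.1
t 3.3 pos [ 473.3 -183.6   95.5] yaw 23.72 -> linear [ 4.84 -5.65  2.95] spin 10.32
```

```bash
python3 -m handwheel '[{"gripper":1.5,"linear":[2,-3,0],"spin":5},{"gripper":1.5,"linear":[4.8,-5.6,0],"spin":10.3},{"gripper":1.5,"linear":[4.8,-5.6,1.5],"spin":10.3},{"gripper":1.5,"linear":[4.8,-5.6,3],"spin":10.3},{"gripper":1.5,"linear":[4.8,-5.6,3],"spin":10.3},{"gripper":1.5,"linear":[4.8,-5.6,3],"spin":10.3},{"gripper":1.5,"linear":[4.8,-5.6,3],"spin":10.3}]'
python3 o.py pics/w2.png
```

```text
t: 4.15
ee_pos: [493.1, -112.6, 63.6]
tcp_rot: [[0.973, 0.232, 0.001], [0.232, -0.973, -0.0], [0.001, 0.0, -1.0]]
ft_force: [-1.1, -0.5, -0.6]
opening: 25.3
finger_force: 59.1
(287, 272, 78, 139) ((460.8526306152344, -120.26473999023438), (80.48070526123047, 38.99134063720703), 13.432356834411621)
(92, 239, 80, 100) ((468.6302185058594, -21.683910369873047), (52.66019058227539, 36.01849365234375), 10.49643325805664)
4.15 [ 493.11847168 -112.55282374   63.64978244] 25.26769173083929 13.39500744185802 [ 6.97819203e-04 -1.25354811e-04 -9.99999749e-01]
```

View pics/w2.png

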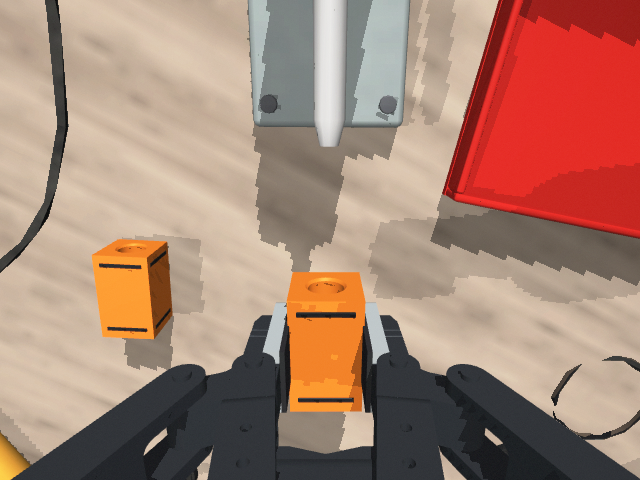

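```bash
cat > pin.py <<'E'
import sys
from h import *
s=monitor.read_state(); im=cv2.imread(sys.argv[1]) if len(sys.argv)>1 else snapshot("wrist"); c=wristcam(s); R=np.array(s["tcp_rot"])
hsv=cv2.cvtColor(im,cv2.COLOR_BGR2HSV)
def tool(u,v,z): return R.T@(onplane(c,u,v,z)-s["ee_pos"])
m=((hsv[...,1]<25)&(hsv[...,2]>150)).astype(np.uint8); m[:,:250]=0; m[:,400:]=0; m[230:]=0
m=cv2.morphologyEx(m,cv2.MORPH_OPEN,np.ones((5,5)))
k=max(cv2.findContours(m,cv2.RETR_EXTERNAL,cv2.CHAIN_APPROX_NONE)[0],key=cv2.contourArea)[:,0]
print("tip",tool(*k[k[:,1].argmax()],75), k[k[:,1].argmax()])
for v in range(k[:,1].min()+5,k[:,1].max(),25):
    u=k[k[:,1]==v][:,0]; print(v,u.min(),u.max(),tool(u.min(),v,75)[:2].round(1),tool(u.max(),v,75)[:2].round(1))
o=cv2.inRange(hsv,(4,180,100),(15,255,255))
for v in(275,300,330): 
    u=np.where(o[v,270:380])[0]+270; print("sl",v,u.min(),u.max(),tool(u.min(),v,s["ee_pos"][2]+22)[:2].round(1),tool(u.max(),v,s["ee_pos"][2]+22)[:2].round(1))
E
python3 pin.py pics/w2.png
```

```text
tip [ 77.01780184   8.62844852 -11.20130562] [353 122]
5 371 399 [109.3  13.1] [109.3  21.2]
30 365 399 [102.9  11.6] [102.9  21.6]
55 364 399 [96.2 11.5] [96.2 22. ]
80 358 399 [89.2  9.9] [89.2 22.3]
105 356 377 [82.   9.4] [82.1 15.9]
sl 275 292 359 [ 29.8 -10.8] [29.8 10.9]
sl 300 287 364 [ 20.9 -12.7] [20.9 12.8]
sl 330 289 362 [  9.7 -12.3] [ 9.8 12.4]
```

Run:
```python
from h import *
im=cv2.imread("pics/w2.png").astype(int)
for v in(30,90,138): print(v,[(u,*im[v,u]) for u in list(range(310,322))+list(range(336,350))][::1])
print([(v,*im[v,329]) for v in range(138,152)])
```

```text
30 [(310, np.int64(131), np.int64(131), np.int64(125)), (311, np.int64(131), np.int64(130), np.int64(124)), (312, np.int64(132), np.int64(133), np.int64(127)), (313, np.int64(125), np.int64(125), np.int64(126)), (314, np.int64(150), np.int64(152), np.int64(153)), (315, np.int64(174), np.int64(174), np.int64(176)), (316, np.int64(185), np.int64(184), np.int64(186)), (317, np.int64(190), np.int64(193), np.int64(195)), (318, np.int64(200), np.int64(202), np.int64(203)), (319, np.int64(209), np.int64(211), np.int64(213)), (320, np.int64(217), np.int64(216), np.int64(220)), (321, np.int64(220), np.int64(222), np.int64(222)), (336, np.int64(214), np.int64(216), np.int64(218)), (337, np.int64(210), np.int64(211), np.int64(213)), (338, np.int64(203), np.int64(205), np.int64(206)), (339, np.int64(200), np.int64(202), np.int64(202)), (340, np.int64(192), np.int64(194), np.int64(196)), (341, np.int64(183), np.int64(185), np.int64(187)), (342, np.int64(173), np.int64(174), np.int64(175)), (343, np.int64(160), np.int64(162), np.int64(163)), (344, np.int64(150), np.int64(151), np.int64(152)), (345
[... 2996 characters left out ...]
64(217), np.int64(218)), (139, np.int64(212), np.int64(217), np.int64(218)), (140, np.int64(211), np.int64(213), np.int64(216)), (141, np.int64(210), np.int64(211), np.int64(213)), (142, np.int64(210), np.int64(211), np.int64(211)), (143, np.int64(207), np.int64(209), np.int64(210)), (144, np.int64(207), np.int64(209), np.int64(210)), (145, np.int64(206), np.int64(206), np.int64(208)), (146, np.int64(178), np.int64(183), np.int64(188)), (147, np.int64(110), np.int64(123), np.int64(137)), (148, np.int64(109), np.int64(123), np.int64(138)), (149, np.int64(110), np.int64(124), np.int64(138)), (150, np.int64(109), np.int64(124), np.int64(138)), (151, np.int64(110), np.int64(123), np.int64(137))]
```

```bash
python3 -m handwheel '[{"gripper":1.5,"linear":[0,0.12,-0.25],"spin":0.1},{"gripper":1.5,"linear":[2.5,0.12,-0.25],"spin":0.1},{"gripper":1.5,"linear":[4.2,0.12,-0.25],"spin":0.1},{"gripper":1.5,"linear":[4.2,0.12,-0.25],"spin":0.1},{"gripper":1.5,"linear":[4.2,0.12,-0.25],"spin":0.1}]'
python3 - <<'E'
from h import *
s=monitor.read_state(); im=snapshot("wrist"); cv2.imwrite("pics/w3.png",im); c=wristcam(s)
cv2.imwrite("pics/sc3.png",cv2.resize(snapshot("scene")[210:360,190:390],None,fx=3,fy=3))
E
python3 - <<'E'
import cv2,numpy as np
a=cv2.imread("pics/w3.png")[100:400,200:450];b=cv2.imread("pics/sc3.png")
o=np.zeros((450,800,3),np.uint8);o[:300,:250]=a;o[:450,250:]=b[:,:550];cv2.imwrite("pics/v3.png",o)
E
```

```text
t: 4.82
ee_pos: [533.0, -103.8, 65.7]
tcp_rot: [[0.973, 0.23, -0.001], [0.23, -0.973, 0.0], [-0.001, -0.0, -1.0]]
ft_force: [-0.3, 0.4, -0.7]
opening: 25.1
finger_force: 59.1
```

View pics/v3.png

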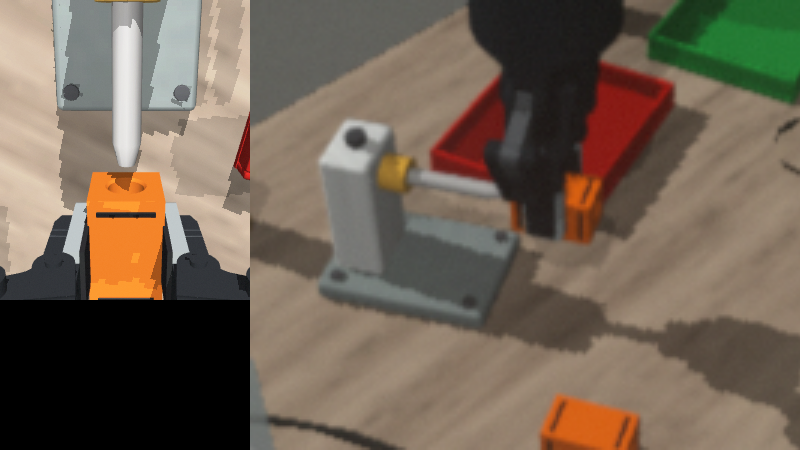

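Left half: pin centre at u≈326, sleeve at u≈325, with the tip just before the bore; the scene view shows it level with the pin. I insert slowly.

```bash
python3 -m handwheel '[{"gripper":1.5,"linear":[0.4,0.03,0],"spin":0},{"gripper":1.5,"linear":[0.8,0.03,0],"spin":0},{"gripper":1.5,"linear":[1.2,0.03,0],"spin":0},{"gripper":1.5,"linear":[1.6,0.03,0],"spin":0},{"gripper":1.5,"linear":[1.6,0.03,0],"spin":0}]'
python3 -m handwheel '[{"gripper":1.5,"linear":[0.3,0,0],"spin":0},{"gripper":1.5,"linear":[0.6,0,0],"spin":0},{"gripper":1.5,"linear":[0.6,0,0],"spin":0}]'
```

```text
t: 5.55
ee_pos: [550.1, -100.3, 65.8]
tcp_rot: [[0.973, 0.23, 0.0], [0.23, -0.973, -0.0], [0.0, 0.0, -1.0]]
ft_force: [-0.4, -0.3, 0.3]
opening: 24.9
finger_force: 59.1
t: 5.92
ee_pos: [555.8, -99.0, 65.9]
tcp_rot: [[0.973, 0.23, 0.0], [0.23, -0.973, -0.0], [0.0, 0.0, -1.0]]
ft_force: [0.6, 0.6, -0.0]
opening: 24.8
finger_force: 59.1
```

```bash
python3 -m handwheel '[{"gripper":1.5,"linear":[0.2,0,0],"spin":0},{"gripper":1.5,"linear":[0.3,0,0],"spin":0}]'
python3 -m handwheel '[{"gripper":1.5,"linear":[0.15,0,0],"spin":0},{"gripper":1.5,"linear":[0.25,0,0],"spin":0}]'
python3 -m handwheel '[{"gripper":1.5,"linear":[0.15,0,0],"spin":0},{"gripper":1.5,"linear":[0.25,0,0],"spin":0}]'
```

```text
t: 6.18
ee_pos: [558.5, -98.3, 65.8]
tcp_rot: [[0.973, 0.23, 0.0], [0.23, -0.973, -0.0], [0.0, 0.0, -1.0]]
ft_force: [-0.3, 0.1, -0.7]
opening: 25.2
finger_force: 59.1
t: 6.42
ee_pos: [560.7, -97.7, 65.8]
tcp_rot: [[0.973, 0.23, -0.0], [0.23, -0.973, -0.0], [-0.0, 0.0, -1.0]]
ft_force: [-1.0, -0.3, 0.6]
opening: 25.0
finger_force: 59.1
t: 6.68
ee_pos: [561.1, -97.5, 65.4]
tcp_rot: [[0.973, 0.23, -0.004], [0.23, -0.973, -0.001], [-0.004, 0.0, -1.0]]
ft_force: [-5.9, -2.1, 3.6]
opening: 24.9
finger_force: 59.5
```

Axial force rose to 6 N with the sleeve centre ~54–56 mm before the seat: this one is blocked, so it goes to the red tray. Pull off.

```bash
python3 -m handwheel '[{"gripper":1.5,"linear":[-0.4,0,0],"spin":0},{"gripper":1.5,"linear":[-1.2,0,0],"spin":0},{"gripper":1.5,"linear":[-2.2,0,0],"spin":0},{"gripper":1.5,"linear":[-3.2,0,0],"spin":0},{"gripper":1.5,"linear":[-4.5,0,0],"spin":0},{"gripper":1.5,"linear":[-6,0,0],"spin":0},{"gripper":1.5,"linear":[-6,0,0],"spin":0},{"gripper":1.5,"linear":[-6,0,-6],"spin":0},{"gripper":1.5,"linear":[-6,0,-6],"spin":0}]'
python3 -c "
from h import *
delta(600,-226,100,2)"
```

```text
t: 7.8
ee_pos: [509.0, -111.9, 130.1]
tcp_rot: [[0.973, 0.23, 0.01], [0.23, -0.973, -0.002], [0.009, 0.004, -1.0]]
ft_force: [0.0, 0.8, -0.4]
opening: 25.1
finger_force: 59.1
t 7.8 pos [ 509.  -111.9  130.1] yaw 13.31 -> linear [ 6.2  13.19  3.12] spin 11.31
```

```bash
python3 -m handwheel '[{"gripper":1.5,"linear":[2,4,0],"spin":4},{"gripper":1.5,"linear":[4,9,0],"spin":8},{"gripper":1.5,"linear":[6.2,13.2,0],"spin":11.3},{"gripper":1.5,"linear":[6.2,13.2,3],"spin":11.3},{"gripper":1.5,"linear":[6.2,13.2,5],"spin":11.3},{"gripper":1.5,"linear":[6.2,13.2,7],"spin":11.3},{"gripper":1.5,"linear":[6.2,13.2,9],"spin":11.3},{"gripper":1.5,"linear":[6.2,13.2,10.5],"spin":11.3},{"gripper":1.5,"linear":[6.2,13.2,10.5],"spin":11.3},{"gripper":1.5,"linear":[6.2,13.2,10.5],"spin":11.3}]'
```

```text
t: 9.05
ee_pos: [596.1, -225.3, 21.2]
tcp_rot: [[0.999, 0.035, 0.001], [0.035, -0.999, -0.0], [0.001, 0.0, -1.0]]
ft_force: [0.1, -0.8, 0.2]
opening: 24.9
finger_force: 59.1
```

```bash
python3 -m handwheel '[{"gripper":1.5,"linear":[0,0,0.5],"spin":0},{"gripper":1.5,"linear":[0,0,1],"spin":0},{"gripper":1.5,"linear":[0,0,1.15],"spin":0},{"gripper":1.5,"linear":[0,0,1.15],"spin":0},{"gripper":1.5,"linear":[0,0,1.15],"spin":0}]'
python3 -m handwheel '[{"gripper":1.5,"linear":[0,0,0.05],"spin":0},{"gripper":1.5,"linear":[0,0,0.1],"spin":0}]'
```

```text
t: 9.68
ee_pos: [595.6, -225.2, 9.4]
tcp_rot: [[0.999, 0.035, 0.0], [0.035, -0.999, -0.0], [0.0, 0.0, -1.0]]
ft_force: [-0.0, 0.4, 0.5]
opening: 24.7
finger_force: 59.1
t: 9.93
ee_pos: [595.6, -225.2, 8.4]
tcp_rot: [[0.999, 0.035, 0.0], [0.035, -0.999, -0.0], [0.0, 0.0, -1.0]]
ft_force: [0.1, -0.3, -0.5]
opening: 24.6
finger_force: 59.1
```

```bash
python3 -m handwheel '[{"gripper":1.5,"linear":[0,0,0.03],"spin":0},{"gripper":1.5,"linear":[0,0,0.05],"spin":0}]'
python3 -m handwheel '[{"gripper":1.5,"linear":[0,0,0.03],"spin":0},{"gripper":1.5,"linear":[0,0,0.05],"spin":0}]'
```

```text
t: 10.18
ee_pos: [595.5, -225.2, 8.2]
tcp_rot: [[0.999, 0.035, 0.0], [0.035, -0.999, -0.0], [0.0, 0.0, -1.0]]
ft_force: [-0.8, 0.5, 3.5]
opening: 24.9
finger_force: 59.5
t: 10.42
ee_pos: [595.6, -225.1, 8.1]
tcp_rot: [[0.999, 0.035, 0.0], [0.035, -0.999, -0.0], [0.0, 0.0, -1.0]]
ft_force: [-1.6, 1.0, 7.4]
opening: 24.7
finger_force: 60.0
```

```bash
python3 -m handwheel '[{"gripper":2.8,"linear":[0,0,-0.05],"spin":0},{"gripper":4,"linear":[0,0,-0.05],"spin":0},{"gripper":5,"linear":[0,0,-0.05],"spin":0},{"gripper":5.5,"linear":[0,0,-0.05],"spin":0},{"gripper":5.5,"linear":[0,0,-2],"spin":0},{"gripper":6,"linear":[0,0,-6],"spin":0},{"gripper":6,"linear":[0,0,-12],"spin":0},{"gripper":6,"linear":[0,0,-12],"spin":0}]'
python3 -c "
from h import *
delta(458,-21,130,10.5)"
```

```text
t: 11.42
ee_pos: [599.5, -226.7, 133.1]
tcp_rot: [[0.999, 0.035, 0.011], [0.035, -0.999, -0.004], [0.01, 0.004, -1.0]]
ft_force: [0.7, -0.7, -0.1]
opening: 60.1
finger_force: 0.0
t 11.4 pos [ 599.5 -226.7  133.1] yaw 2.01 -> linear [-13.42 -21.05   0.08] spin -8.49
```

```bash
python3 -m handwheel '[{"gripper":6,"linear":[-4,-4,0],"spin":-4},{"gripper":6,"linear":[-8,-9,0],"spin":-8.5},{"gripper":6,"linear":[-11,-14,0],"spin":-8.5},{"gripper":6,"linear":[-13.4,-19,0],"spin":-8.5},{"gripper":6,"linear":[-13.4,-21,0],"spin":-8.5},{"gripper":6,"linear":[-13.4,-21,0],"spin":-8.5},{"gripper":6,"linear":[-13.4,-21,0],"spin":-8.5}]'
python3 o.py pics/w4.png
python3 -c "
import cv2
from h import *
a=cv2.imread('pics/w4.png');b=cv2.resize(snapshot('top')[140:380,170:410],None,fx=2,fy=2)
cv2.imwrite('pics/v4.png',cv2.hconcat([cv2.resize(a,(320,240)),b[:240]]) if 0 else cv2.resize(cv2.hconcat([a,b]),(800,343)))"
```

```text
t: 12.3
ee_pos: [454.4, -20.5, 127.0]
tcp_rot: [[0.983, 0.182, -0.0], [0.182, -0.983, -0.001], [-0.0, 0.0, -1.0]]
ft_force: [0.0, 1.0, -0.2]
opening: 60.0
finger_force: 0.0
(303, 189, 42, 75) ((466.0133972167969, -17.154325485229492), (48.09889602661133, 25.88568115234375), 10.52397346496582)
12.3 [454.43983431 -20.50453299 127.02512552] 60.02912542441255 10.49829251441402 [-1.25059475e-04 -5.18493956e-04 -9.99999858e-01]
```

View pics/v4.png

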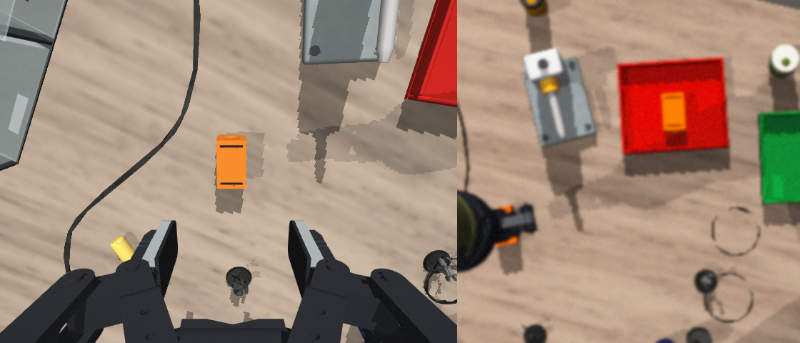

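The first sleeve lies flat in the red tray (right half, ~(673,112)). The second is centred at u≈231 of the half-size wrist view, aligned with the fingers.

```bash
python3 -c "
from h import *
delta(464.5,-17.4,4,10.5)"
```

```text
t 12.4 pos [454.6 -20.8 127.1] yaw 10.44 -> linear [ 1.04 -0.16 12.31] spin -0.06
```

```bash
python3 -m handwheel '[{"gripper":6,"linear":[1,-0.15,3],"spin":0},{"gripper":6,"linear":[1,-0.15,7],"spin":0},{"gripper":6,"linear":[1,-0.15,10],"spin":0},{"gripper":6,"linear":[1,-0.15,11.8],"spin":0},{"gripper":6,"linear":[1,-0.15,12.3],"spin":0},{"gripper":6,"linear":[1,-0.15,12.3],"spin":0},{"gripper":6,"linear":[1,-0.15,12.3],"spin":0}]'
python3 -m handwheel '[{"gripper":3,"linear":[0,0,0],"spin":0},{"gripper":1.5,"linear":[0,0,0],"spin":0},{"gripper":1.5,"linear":[0,0,0],"spin":0},{"gripper":1.5,"linear":[0,0,0],"spin":0},{"gripper":1.5,"linear":[0,0,0],"spin":0}]'
```

```text
t: 13.28
ee_pos: [464.8, -17.0, 5.1]
tcp_rot: [[0.983, 0.182, 0.002], [0.182, -0.983, -0.0], [0.002, 0.0, -1.0]]
ft_force: [0.2, 0.7, -0.3]
opening: 60.1
finger_force: 0.0
t: 13.9
ee_pos: [464.5, -16.7, 5.1]
tcp_rot: [[0.983, 0.183, 0.002], [0.183, -0.983, -0.0], [0.002, 0.0, -1.0]]
ft_force: [-0.5, -0.9, 6.3]
opening: 25.2
finger_force: 59.7
```

```bash
python3 -m handwheel '[{"gripper":1.5,"linear":[0,0,-2],"spin":0},{"gripper":1.5,"linear":[0,0,-6],"spin":0},{"gripper":1.5,"linear":[0,0,-8],"spin":0},{"gripper":1.5,"linear":[0,0,-8],"spin":0}]'
python3 -c "
from h import *
delta(505,-111,67,13.3)"
```

```text
t: 14.4
ee_pos: [465.3, -16.7, 85.7]
tcp_rot: [[0.983, 0.183, 0.004], [0.183, -0.983, -0.0], [0.004, 0.001, -1.0]]
ft_force: [0.7, -0.4, -0.6]
opening: 25.1
finger_force: 59.1
t 14.4 pos [465.3 -16.7  85.7] yaw 10.52 -> linear [ 2.18 10.    1.88] spin -2.78
```

```bash
python3 -m handwheel '[{"gripper":1.5,"linear":[0,4,0],"spin":-2.8},{"gripper":1.5,"linear":[1,8,0],"spin":-2.8},{"gripper":1.5,"linear":[2.2,10,0.8],"spin":-2.8},{"gripper":1.5,"linear":[2.2,10,1.8],"spin":-2.8},{"gripper":1.5,"linear":[2.2,10,1.8],"spin":-2.8},{"gripper":1.5,"linear":[2.2,10,1.8],"spin":-2.8},{"gripper":1.5,"linear":[2.2,10,1.8],"spin":-2.8}]'
python3 o.py pics/w5.png; python3 -c "
from h import *
delta(533,-104.4,67,13.3)"
```

```text
t: 15.28
ee_pos: [503.5, -110.3, 66.5]
tcp_rot: [[0.973, 0.231, 0.0], [0.231, -0.973, 0.0], [0.0, -0.0, -1.0]]
ft_force: [0.2, 0.0, -0.5]
opening: 24.7
finger_force: 59.2
(287, 270, 78, 138) ((470.8958740234375, -118.04106140136719), (80.84872436523438, 39.32746124267578), 13.426450729370117)
(551, 98, 89, 113) ((594.402587890625, -221.1377410888672), (45.37017059326172, 43.8109016418457), 1.8129123449325562)
15.275 [ 503.4538746  -110.27781968   66.51315805] 24.728067628589372 13.37139715730492 [ 3.97691835e-05  1.01761027e-04 -9.99999994e-01]
t 15.3 pos [ 503.6 -110.4   66.6] yaw 13.36 -> linear [ 3.    0.09 -0.04] spin 0.06
```

View pics/w5.png

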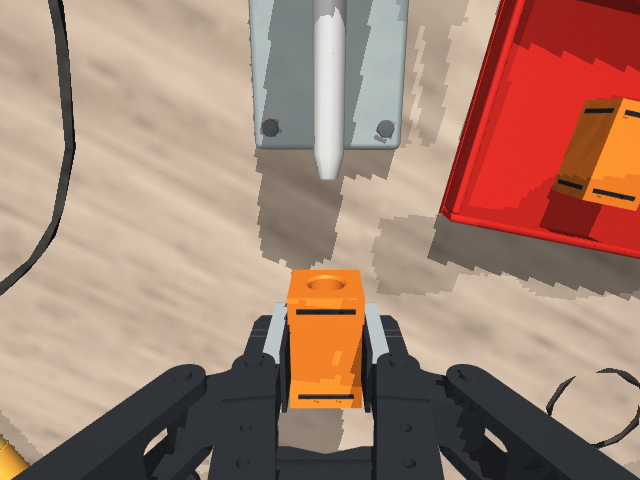

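The pin is at u≈329 and the bore at u≈326, so I shift +1 mm along tool y, then go in.

```bash
python3 -m handwheel '[{"gripper":1.5,"linear":[0,0.1,-0.04],"spin":0},{"gripper":1.5,"linear":[1.5,0.1,-0.04],"spin":0},{"gripper":1.5,"linear":[3,0.1,-0.04],"spin":0},{"gripper":1.5,"linear":[3,0.1,-0.04],"spin":0},{"gripper":1.5,"linear":[3.4,0.1,-0.04],"spin":0},{"gripper":1.5,"linear":[3.8,0.1,-0.04],"spin":0},{"gripper":1.5,"linear":[4.2,0.1,-0.04],"spin":0},{"gripper":1.5,"linear":[4.6,0.1,-0.04],"spin":0},{"gripper":1.5,"linear":[4.6,0.1,-0.04],"spin":0}]'
python3 -m handwheel '[{"gripper":1.5,"linear":[0.3,0,0],"spin":0},{"gripper":1.5,"linear":[0.6,0,0],"spin":0},{"gripper":1.5,"linear":[0.9,0,0],"spin":0},{"gripper":1.5,"linear":[0.9,0,0],"spin":0}]'
python3 -m handwheel '[{"gripper":1.5,"linear":[0.2,0,0],"spin":0},{"gripper":1.5,"linear":[0.3,0,0],"spin":0}]'
python3 -m handwheel '[{"gripper":1.5,"linear":[0.2,0,0],"spin":0},{"gripper":1.5,"linear":[0.3,0,0],"spin":0}]'
```

```text
t: 16.45
ee_pos: [549.0, -101.4, 66.7]
tcp_rot: [[0.973, 0.23, 0.0], [0.23, -0.973, -0.0], [0.0, 0.0, -1.0]]
ft_force: [-0.2, 0.9, -0.3]
opening: 24.8
finger_force: 59.2
t: 16.95
ee_pos: [557.8, -99.3, 66.7]
tcp_rot: [[0.973, 0.23, 0.0], [0.23, -0.973, -0.0], [0.0, 0.0, -1.0]]
ft_force: [-0.2, 0.1, 0.4]
opening: 24.9
finger_force: 59.2
t: 17.2
ee_pos: [560.4, -98.6, 66.7]
tcp_rot: [[0.973, 0.23, 0.0], [0.23, -0.973, 0.0], [0.0, -0.0, -1.0]]
ft_force: [-0.3, 1.2, -0.4]
opening: 24.7
finger_force: 59.2
t: 17.45
ee_pos: [563.5, -97.9, 66.7]
tcp_rot: [[0.973, 0.23, 0.0], [0.23, -0.973, -0.0], [0.0, 0.0, -1.0]]
ft_force: [-0.0, 0.2, -0.4]
opening: 24.6
finger_force: 59.2
```

```bash
python3 -m handwheel '[{"gripper":1.5,"linear":[0.4,0,0],"spin":0},{"gripper":1.5,"linear":[0.8,0,0],"spin":0},{"gripper":1.5,"linear":[1.2,0,0],"spin":0},{"gripper":1.5,"linear":[1.2,0,0],"spin":0}]'
python3 -m handwheel '[{"gripper":1.5,"linear":[0.4,0,0],"spin":0},{"gripper":1.5,"linear":[0.8,0,0],"spin":0},{"gripper":1.5,"linear":[1.2,0,0],"spin":0},{"gripper":1.5,"linear":[1.2,0,0],"spin":0}]'
python3 -m handwheel '[{"gripper":1.5,"linear":[0.15,0,0],"spin":0},{"gripper":1.5,"linear":[0.25,0,0],"spin":0}]'
```

```text
t: 17.95
ee_pos: [575.5, -95.1, 66.7]
tcp_rot: [[0.973, 0.23, 0.0], [0.23, -0.973, -0.0], [0.0, 0.0, -1.0]]
ft_force: [0.8, 0.2, -0.3]
opening: 25.1
finger_force: 59.2
t: 18.45
ee_pos: [587.1, -92.3, 66.7]
tcp_rot: [[0.973, 0.23, 0.0], [0.23, -0.973, -0.0], [0.0, 0.0, -1.0]]
ft_force: [0.5, 0.7, -0.5]
opening: 24.7
finger_force: 59.2
t: 18.7
ee_pos: [589.0, -91.8, 66.7]
tcp_rot: [[0.973, 0.23, -0.0], [0.23, -0.973, -0.0], [-0.0, -0.0, -1.0]]
ft_force: [0.6, 0.0, -0.3]
opening: 24.7
finger_force: 59.2
```

```bash
python3 -m handwheel '[{"gripper":1.5,"linear":[0.15,0,0],"spin":0},{"gripper":1.5,"linear":[0.25,0,0],"spin":0}]'
python3 -m handwheel '[{"gripper":1.5,"linear":[0.1,0,0],"spin":0},{"gripper":1.5,"linear":[0.2,0,0],"spin":0}]'
python3 -m handwheel '[{"gripper":1.5,"linear":[0.1,0,0],"spin":0},{"gripper":1.5,"linear":[0.15,0,0],"spin":0}]'
```

```text
t: 18.95
ee_pos: [591.6, -91.2, 66.7]
tcp_rot: [[0.973, 0.23, 0.0], [0.23, -0.973, 0.0], [0.0, -0.0, -1.0]]
ft_force: [-0.0, -0.4, 0.6]
opening: 25.0
finger_force: 59.2
t: 19.2
ee_pos: [593.3, -90.8, 66.7]
tcp_rot: [[0.973, 0.23, -0.0], [0.23, -0.973, -0.0], [-0.0, 0.0, -1.0]]
ft_force: [-1.6, -0.5, 0.4]
opening: 24.6
finger_force: 59.2
t: 19.45
ee_pos: [593.3, -90.8, 66.4]
tcp_rot: [[0.973, 0.23, -0.003], [0.23, -0.973, -0.001], [-0.003, 0.0, -1.0]]
ft_force: [-5.4, -1.1, 2.2]
opening: 24.5
finger_force: 59.4
```

It stopped at the collar (5 N), 33 mm deeper than the blocked one: this is the clear sleeve, for the green tray.

```bash
python3 -m handwheel '[{"gripper":1.5,"linear":[-0.4,0,0],"spin":0},{"gripper":1.5,"linear":[-1.2,0,0],"spin":0},{"gripper":1.5,"linear":[-2.2,0,0],"spin":0},{"gripper":1.5,"linear":[-3.2,0,0],"spin":0},{"gripper":1.5,"linear":[-4.4,0,0],"spin":0},{"gripper":1.5,"linear":[-5.6,0,0],"spin":0},{"gripper":1.5,"linear":[-7,0,0],"spin":0},{"gripper":1.5,"linear":[-9.5,0,0],"spin":0},{"gripper":1.5,"linear":[-9.5,0,0],"spin":0},{"gripper":1.5,"linear":[-9.5,0,0],"spin":0}]'
python3 -m handwheel '[{"gripper":1.5,"linear":[0,0,-4],"spin":0},{"gripper":1.5,"linear":[0,0,-6.5],"spin":0},{"gripper":1.5,"linear":[0,0,-6.5],"spin":0}]'
python3 -c "
from h import *
delta(534,-394,22,0)"
```

```text
t: 20.7
ee_pos: [503.2, -112.4, 67.0]
tcp_rot: [[0.973, 0.23, 0.002], [0.23, -0.973, -0.0], [0.001, 0.0, -1.0]]
ft_force: [-0.6, -0.5, 0.7]
opening: 24.9
finger_force: 59.1
t: 21.08
ee_pos: [505.5, -112.7, 133.8]
tcp_rot: [[0.973, 0.231, 0.006], [0.231, -0.973, -0.001], [0.005, 0.003, -1.0]]
ft_force: [0.2, -0.4, -1.2]
opening: 25.2
finger_force: 59.1
t 21.1 pos [ 505.5 -112.7  133.8] yaw 13.34 -> linear [-3.77 28.   11.23] spin 13.34
```

```bash
python3 -m handwheel '[{"gripper":1.5,"linear":[-0.6,4,0],"spin":5},{"gripper":1.5,"linear":[-1.3,9,0],"spin":10},{"gripper":1.5,"linear":[-2,15,0],"spin":13.3},{"gripper":1.5,"linear":[-2.8,21,0],"spin":13.3},{"gripper":1.5,"linear":[-3.5,25,0],"spin":13.3},{"gripper":1.5,"linear":[-3.8,28,0],"spin":13.3},{"gripper":1.5,"linear":[-3.8,28,0],"spin":13.3},{"gripper":1.5,"linear":[-3.8,28,0],"spin":13.3},{"gripper":1.5,"linear":[-3.8,28,4],"spin":13.3},{"gripper":1.5,"linear":[-3.8,28,4],"spin":13.3}]'
python3 -c "
from h import *
delta(534,-394,22,0)"
```

```text
t: 22.32
ee_pos: [527.5, -390.2, 88.5]
tcp_rot: [[1.0, 0.002, -0.006], [0.002, -1.0, 0.005], [-0.006, -0.005, -1.0]]
ft_force: [-0.4, 0.6, -0.2]
opening: 25.4
finger_force: 59.1
t 22.3 pos [ 527.5 -390.2   88.5] yaw 0.10 -> linear [0.7  0.42 6.64] spin 0.10
```

```bash
python3 -m handwheel '[{"gripper":1.5,"linear":[0.5,0.2,2],"spin":0},{"gripper":1.5,"linear":[0.5,0.2,4],"spin":0},{"gripper":1.5,"linear":[0.5,0.2,6],"spin":0},{"gripper":1.5,"linear":[0.5,0.2,7],"spin":0},{"gripper":1.5,"linear":[0.5,0.2,7],"spin":0},{"gripper":1.5,"linear":[0.5,0.2,7],"spin":0}]'
```

```text
t: 23.08
ee_pos: [535.7, -396.0, 22.6]
tcp_rot: [[1.0, 0.0, 0.001], [0.0, -1.0, -0.001], [0.001, 0.001, -1.0]]
ft_force: [0.0, 0.1, 0.1]
opening: 25.0
finger_force: 59.1
```

```bash
python3 -m handwheel '[{"gripper":1.5,"linear":[0,0,0.5],"spin":0},{"gripper":1.5,"linear":[0,0,1],"spin":0},{"gripper":1.5,"linear":[0,0,1.2],"spin":0},{"gripper":1.5,"linear":[0,0,1.2],"spin":0}]'
python3 -m handwheel '[{"gripper":1.5,"linear":[0,0,0.05],"spin":0},{"gripper":1.5,"linear":[0,0,0.1],"spin":0}]'
python3 -m handwheel '[{"gripper":1.5,"linear":[0,0,0.03],"spin":0},{"gripper":1.5,"linear":[0,0,0.05],"spin":0}]'
```

```text
t: 23.58
ee_pos: [534.8, -395.5, 9.5]
tcp_rot: [[1.0, 0.0, -0.0], [0.0, -1.0, 0.0], [-0.0, -0.0, -1.0]]
ft_force: [0.7, -0.2, -0.7]
opening: 25.0
finger_force: 59.3
t: 23.82
ee_pos: [535.0, -395.6, 9.1]
tcp_rot: [[1.0, 0.0, 0.0], [0.0, -1.0, -0.0], [0.0, 0.0, -1.0]]
ft_force: [-1.0, 0.2, 3.9]
opening: 24.6
finger_force: 59.7
t: 24.08
ee_pos: [535.0, -395.6, 9.1]
tcp_rot: [[1.0, 0.0, 0.0], [0.0, -1.0, -0.0], [0.0, 0.0, -1.0]]
ft_force: [-1.8, 1.2, 7.0]
opening: 24.7
finger_force: 59.9
```

```bash
python3 -m handwheel '[{"gripper":2.8,"linear":[0,0,-0.05],"spin":0},{"gripper":4,"linear":[0,0,-0.05],"spin":0},{"gripper":5,"linear":[0,0,-0.05],"spin":0},{"gripper":5.5,"linear":[0,0,-0.05],"spin":0},{"gripper":5.5,"linear":[0,0,-2],"spin":0},{"gripper":6,"linear":[0,0,-6],"spin":0},{"gripper":6,"linear":[0,0,-12],"spin":0},{"gripper":6,"linear":[-6,4,-15],"spin":0},{"gripper":6,"linear":[-12,4,-15],"spin":0},{"gripper":6,"linear":[-12,4,-15],"spin":0}]'
python3 -c "
from h import *
cv2.imwrite('pics/top9.png',snapshot('top'))"
```

```text
t: 25.32
ee_pos: [411.3, -435.6, 158.9]
tcp_rot: [[1.0, -0.003, -0.001], [-0.003, -1.0, 0.001], [-0.001, -0.001, -1.0]]
ft_force: [-0.1, -0.2, 0.2]
opening: 59.9
finger_force: 0.0
```

View pics/top9.png

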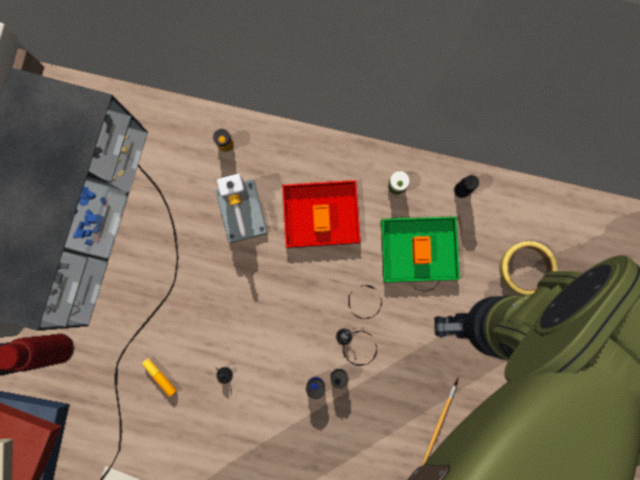

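Both sleeves lie flat in their trays, at (321,218) in red and (422,250) in green. The pots and miniatures stand where they were.

```bash
python3 -c "
from station import hand_in
print(hand_in())"
```

```text
the job is handed in; nothing more can be done
None
```

Job handed in at about 25 s: the sleeve that stopped part-way is in the red tray, the one that went right up to the collar is in the green tray, and the pots and the miniature were left where they stood.

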